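Close the casting frame around the plaster fossil

ROBOT

A 6-joint arm with a two-finger parallel gripper is mounted at the origin on the work surface. World frame = base frame: x ahead of the robot, y to its left, z up, the work surface at z = 0. Lengths are in m, angles in rad, forces in N, time in s.
With the tool pointing down it reaches from about 0.375 to 0.9 m from the base axis. Payload 3.1 kg.
Tool frame: the origin (TCP) lies at the very end of the fingers, on their centre line; the grasp point (between the pads) lies 19 mm behind it; z points along the fingers, y is the direction in which the jaws open and shut (so a half turn about z gives the same grasp; the last joint's range is limited). The gripper opens to 85 mm and grips with 20 to 120 N. Pads are 22 mm wide; open, the fingers measure 114 mm over their backs; the gripper's body (76 mm by 85 mm) begins 54 mm behind the grasp point. The pads swing forward as they close: fully open they stand 13 mm farther back than shut.
Start: joints at [1.01, 0.527, 1.433, -0, 1.181, -0.178], TCP at [0.233, 0.58, 0.231] pointing down, gripper open.
Joint ranges: [-3.08, 3.08], [-0.75, 2.2], [0.22, 2.44], [-1.43, 4.57], [0, 2.65], [-2.85, 2.85]. Speed limits (rad/s): [2.79, 2.79, 3.14, 3.14, 3.14, 3.14].

INTERFACE

Orientations are given as a unit quaternion [x, y, z, w].
In Python, from station import manip gives the robot as it stands. The module is installed in compiled form; this text tells all that it offers.
- The arm moves only by the tool send_rows, never from a script. Its argument "commands" is a list of rows, each an object with "delta_pos": the shift along the world's x, y, z in cm, a list of three; "yaw": the turn about the world's z in rad. A call has 1 to 10 rows; each row shifts and turns the pose as measured when the row begins; what a row does not reach is not made up. A row lasts 1/8 s, in which the tool goes at most 62.5 mm and 10.7 degrees, less where a joint would pass 70% of its speed; a pose out of reach is approached as far as the arm can. A call is refused whole if a number of a shift passes 6.25 or a number of a turn 0.188, either way. A call with a gripper value outside its range is refused whole. "grip" is the closure, from -1 (fully open) to 1 (shut), set as the call begins (left out, the last holds). The fingers move at their own pace and stop on an object; "force" is the grip in N (left out, the last holds). Time passes only in rows, so rows that do not move let the fingers close. It gives the time, the measured TCP pose, the force and the opening at its end, in the units of the state.
- manip.sense(): the state, without advancing time (a new reading comes with each control period).
- manip.snapshot(name): name is "scene" or "top"; returns the picture (420x560x3 uint8, blue, green, red); there is no depth.
- manip.get_calibration(name): a dict with "fx", "fy", "cx", "cy" (pixels), "world_to_cam" (4x4, takes a point from world to camera coordinates). Camera axes: x right, y down, z forward; pixel columns grow to the right and rows downward; lengths in m; the calibration is good to about 2 mm. A picture is of the moment at which its call begins. get_calibration takes no time and is no camera call.
- manip.sign_off(): hands the job in, once; it reports no verdict.
The state is a dict: "t": time; "q": joint angles; "qd": joint speeds; "tau": joint torques, N m; "tcp_pos": TCP position; "tool_rot": TCP orientation; "force": force on the tool from outside, world axes, zero at the start; "ft_torque": the same for the moment, N m; "finger_gap": opening from 0.0 (shut) to 1.0 (fully open).
Only numpy, scipy, OpenCV 4.12 (cv2) and the standard library are available. Lean on these libraries where they do the work, as an engineer would, in place of code of your own. Each camera call takes 0.05 s, during which the arm holds its last target. There are 200 camera calls.

TASK

Two wooden casting frames stand on the clay-workshop table. Close the sliding wall of the one with the plaster fossil cast lying in it: slide it fully home against its stops, then let go. Do not shift the cast, and leave the empty frame's sliding wall where it is.

Things in the scene. Friction and masses are not known exactly. Their poses are not given: they have to be found in the camera images.
- gate (a joint): Opening of the sliding wall of the frame that holds the cast, in m: 0 = fully home, resting against two dark wooden stop cleats inside the frame (a hard end of travel); grows as the wall is drawn back, up to 0.115. It slides stiffly on about 3 N of friction and stays where it is left; it cannot lift or turn. The frame is fixed to the table: plywood base 340 x 200 x 18 mm with 16 mm thick side walls whose tops are 68 mm above the table.
- grip (a point): Middle of the upright wooden grip block on top of that sliding wall, 100 mm above the table. The block is 30 mm along the slide, 44 mm across it and its top is 122 mm above the table; it rises from 68 mm, the height of the frame's walls, so nothing stands beside it. Axes: x (level) is the direction in which the wall closes, towards the cast; y is across the slide; z is up.
- cast_center (a point): Middle of the loose plaster fossil cast: a white disc (76 mm across) with a spiral ridge on a grey clay slab 86 x 90 x 12 mm, 28 mm high to the disc's face, about 29 mm to the top of the ridge. It lies in the frame beyond the stops, clear of the closed wall. The point is 14 mm above its underside; z is up.
- spare_grip (a point): Middle of the same grip block on the sliding wall of the other, empty frame, which is of the same make; 100 mm above the table, axes as for grip. This wall is to be left where it is.

How it is judged:
By the outcome, as a careful person would: the job done as asked, in the order asked, and still so for the second after the job is handed in, with the robot touching nothing.
It also fails if it takes over 29 s, if anything falls off the work surface, if the arm or the gripper's body presses on something with over 40 N, if the wrist force passes 120 N, or if a joint passes its speed limit or range.

## Working session

There is one attempt and no reset: what is moved stays moved. The work goes in short steps, Python scripts to look and compute and a tool call to move; the robot and the scene stay as the last step left them, time stands still between calls to the robot, and variables do not carry over. Pictures are saved under pics/ and viewed, about 8 in all and at most 12, crops included, and the job is handed in when it is done.

Besides the shell and the picture viewer there is one more tool, called after "Request:" in YAML: its name, and indented under it one key for each argument. send_rows: Moves the arm, as the interface text tells. Its arguments: {"type":"object","properties":{"commands":{"type":"array","items":{"type":"object","properties":{"delta_pos":{"type":"array","items":{"type":"number"}},"yaw":{"type":"number"}}}},"grip":{"type":"number"},"force":{"type":"number"}},"required":["commands"]}

```bash
mkdir -p pics
python3 - <<'E'
from station import manip
import cv2
for n in("scene","top"):
    cv2.imwrite(f"pics/{n}0.png",manip.snapshot(n)); c=manip.get_calibration(n); print(n,c)
print(manip.sense())
E
```

```text
scene {'fx': 404.6298456775504, 'fy': 404.6298456775504, 'cx': 280.0168781079836, 'cy': 214.98854577884788, 'world_to_cam': array([[ 0.57921175,  0.81501941, -0.01603456, -0.38822977],
       [ 0.58970916, -0.43250835, -0.68204079, -0.32093228],
       [-0.56281156,  0.38559031, -0.73113833,  1.37628434],
       [ 0.        ,  0.        ,  0.        ,  1.        ]])}
top {'fx': 437.83937368658206, 'fy': 437.83937368658206, 'cx': 277.74706356101154, 'cy': 207.62478078412468, 'world_to_cam': array([[ 0.02295623, -0.99942875, -0.02480278, -0.00298707],
       [-0.98289381, -0.01802776, -0.18328871,  0.66382775],
       [ 0.18273687,  0.02858612, -0.98274619,  0.96566139],
       [ 0.        ,  0.        ,  0.        ,  1.        ]])}
{'t': 0.1, 'q': array([ 1.00952021e+00,  5.28361791e-01,  1.43374982e+00, -4.86456117e-06,
        1.18139834e+00, -1.78551950e-01]), 'qd': array([ 1.89692101e-04, -2.03878871e-03, -2.40621268e-03,  3.43571631e-04,
        4.95049691e-05, -1.22826904e-04]), 'tau': array([ 1.05491217e-04, -4.43304741e+01, -1.78587198e+01, -2.04760181e-04,
        3.85168445e-03,  2.01220638e-05]), 'tcp_pos': array([0.23306961, 0.57923929, 0.23044623]), 'tool_rot': array([ 1.90195294e-01,  9.81745808e-01, -8.94619636e-04, -3.44489032e-04]), 'force': array([-0.06360634, -0.47804607, -0.21158133]), 'ft_torque': array([ 0.01150889, -0.00934809, -0.10066514]), 'finger_gap': 1.000007484184537}
```

View pics/top0.png

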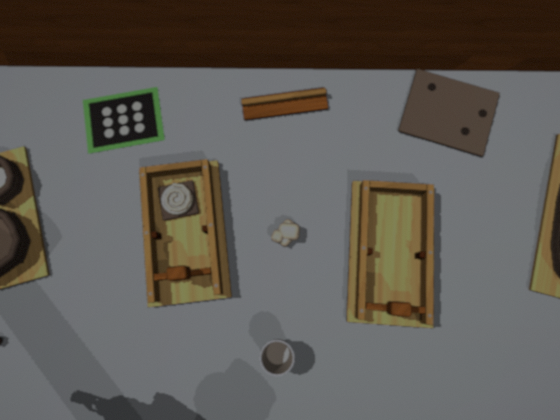

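View pics/scene0.png

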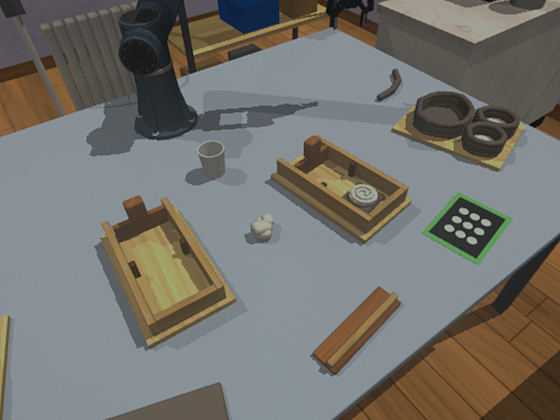

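The top view shows the frame with the cast on the left: cast at about (177,199), grip block at (178,272), cleats at (155,236) and (207,229). The empty frame is on the right, with its block at (400,309). I'll zoom in and measure.

```bash
cat > h.py <<'E'
from station import manip
import numpy as np, cv2
def ray(n,u,v,z):
    c=manip.get_calibration(n); T=c["world_to_cam"]; R,t=T[:3,:3],T[:3,3]
    o=-R.T@t; d=R.T@np.array([(u-c["cx"])/c["fx"],(v-c["cy"])/c["fy"],1])
    return o+d*(z-o[2])/d[2]
def proj(n,p):
    c=manip.get_calibration(n); q=c["world_to_cam"]@np.r_[p,1]
    return c["fx"]*q[0]/q[2]+c["cx"],c["fy"]*q[1]/q[2]+c["cy"]
E
python3 - <<'E'
from h import *
a=cv2.imread("pics/top0.png")[150:315,125:245]
b=cv2.imread("pics/scene0.png")[125:245,265:415]
a=cv2.resize(a,None,fx=3.6,fy=3.6,interpolation=cv2.INTER_CUBIC)
b=cv2.resize(b,(360,288),interpolation=cv2.INTER_CUBIC)
o=np.zeros((594,800,3),np.uint8); o[:a.shape[0],:a.shape[1]]=a; o[:288,437:797]=b
cv2.imwrite("pics/crop.png",np.clip(o*1.6,0,255).astype(np.uint8))
for uv in[(178,272)]:print(ray("top",*uv,.122))
for uv in[(178,272)]:print(ray("top",*uv,.1))
print("cast",ray("top",177,199,.046))
E
```

```text
[0.50724972 0.22099361 0.122     ]
[0.50797264 0.22655081 0.1       ]
cast [0.6832409  0.25389772 0.046     ]
```

View pics/crop.png

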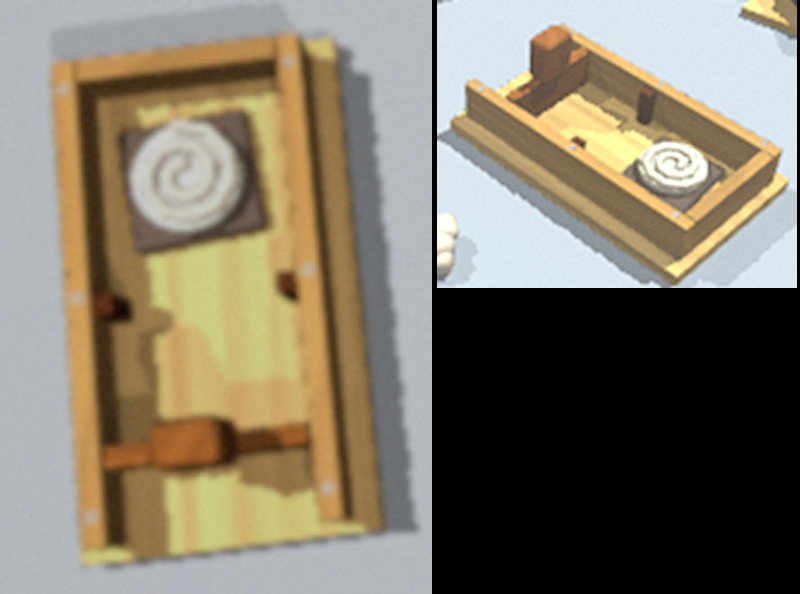

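The crop shows the block's top face centred at crop (187,446), which is full-image (176.9,273.9). Wall-top nails mark the axis: left (64,90)→(91,517), right (288,62)→(327,488). The cleats are at (112,307) and (288,285).

Run:
```python
from h import *
f=lambda u,v,z:ray("top",125+u/3.6,150+v/3.6,z)
L=f(64,90,.068)-f(91,517,.068);R=f(288,62,.068)-f(327,488,.068)
for d in(L,R):print("axis deg",np.degrees(np.arctan2(d[1],d[0])),np.linalg.norm(d))
d=(L+R)/2;d/=np.linalg.norm(d);n=np.array([-d[1],d[0],0])
c=f(187,446,.122);print("block top",c)
mid=(f(64,90,.068)+f(91,517,.068)+f(288,62,.068)+f(327,488,.068))/4;print("mid",mid,"lateral",(c-mid)@n)
for z in(.05,.06,.068):print("cleats",z,[round((f(*p,z)-c)@d,4) for p in((112,318),(288,297))])
print("wall front edge",[round((f(*p,.068)-c)@d,4) for p in((104,445),(306,427))])
print("wall rear edge",[round((f(*p,.068)-c)@d,4) for p in((104,470),(306,445))])
s=manip.sense();y=np.degrees(np.arctan2(.928,.373));print(d,s["tcp_pos"])
t=c*.5+.5*(mid+d*((c-mid)@d));print("target",t, "shift cm",(t-s["tcp_pos"])*100,"slide ax",np.degrees(np.arctan2(d[1],d[0])),"tool y",y)
print(proj("scene",c))
```

```text
axis deg 8.084888409788414 0.2791527254519224
axis deg 8.122285386236545 0.27938216859297876
block top [0.50317156 0.22302061 0.122     ]
mid [0.60815791 0.24026169 0.068     ] lateral -0.002269698351346192
cleats 0.05 [np.float64(0.0933), np.float64(0.093)]
cleats 0.06 [np.float64(0.0918), np.float64(0.0915)]
cleats 0.068 [np.float64(0.0906), np.float64(0.0903)]
wall front edge [np.float64(0.0104), np.float64(0.0063)]
wall rear edge [np.float64(-0.0052), np.float64(-0.0049)]
[0.99001482 0.14096334 0.        ] [0.23306961 0.57923929 0.23044623]
target [0.50301159 0.22414413 0.095     ] shift cm [ 26.994198   -35.50951588 -13.54462256] slide ax 8.103594579251503 tool y 68.10284941901985
(np.float64(310.8398180230204), np.float64(139.29850045617525))
```

Request:
send_rows:
  commands:
    - {"delta_pos":[2.7,-3.55,0],"yaw":0.0524}
    - {"delta_pos":[2.7,-3.55,0],"yaw":0.0524}
    - {"delta_pos":[2.7,-3.55,0],"yaw":0.0524}
    - {"delta_pos":[2.7,-3.55,0],"yaw":0.0524}
    - {"delta_pos":[2.7,-3.55,0],"yaw":0.0524}
    - {"delta_pos":[2.7,-3.55,0],"yaw":0.0524}
    - {"delta_pos":[2.7,-3.55,0],"yaw":0.0524}
    - {"delta_pos":[2.7,-3.55,0],"yaw":0.0524}
    - {"delta_pos":[2.7,-3.55,0],"yaw":0.0524}
    - {"delta_pos":[2.7,-3.55,0],"yaw":0.0524}
  grip: -1

```text
t: 1.35
tcp_pos: [0.5058, 0.2139, 0.2263]
tool_rot: [-0.083, 0.997, -0.003, -0.003]
force: [0.8, 1.2, 0.6]
finger_gap: 1.002
```

Request:
send_rows:
  commands:
    - {"delta_pos":[-0.28,1.0,-2],"yaw":-0.024}
    - {"delta_pos":[0,0,-2],"yaw":0}
    - {"delta_pos":[0,0,0],"yaw":0}

```text
t: 1.72
tcp_pos: [0.5057, 0.2202, 0.1848]
tool_rot: [-0.067, 0.998, -0.003, -0.002]
force: [0.2, 0.3, -0.3]
finger_gap: 0.998
```

Run:
```python
from h import *
a=manip.snapshot("top");b=manip.snapshot("scene")
o=np.hstack([cv2.resize(a[150:330,125:255],None,fx=3,fy=3),cv2.resize(b[60:240,255:385],None,fx=3,fy=3)])
cv2.imwrite("pics/near.png",np.clip(o*1.6,0,255).astype(np.uint8))
s=manip.sense();print(s["tcp_pos"],s["tool_rot"],s["t"])
```

```text
[0.50680534 0.2207874  0.18642763] [-6.73385953e-02  9.97726597e-01 -2.59689916e-03 -6.38410466e-04] 1.825
```

View pics/near.png

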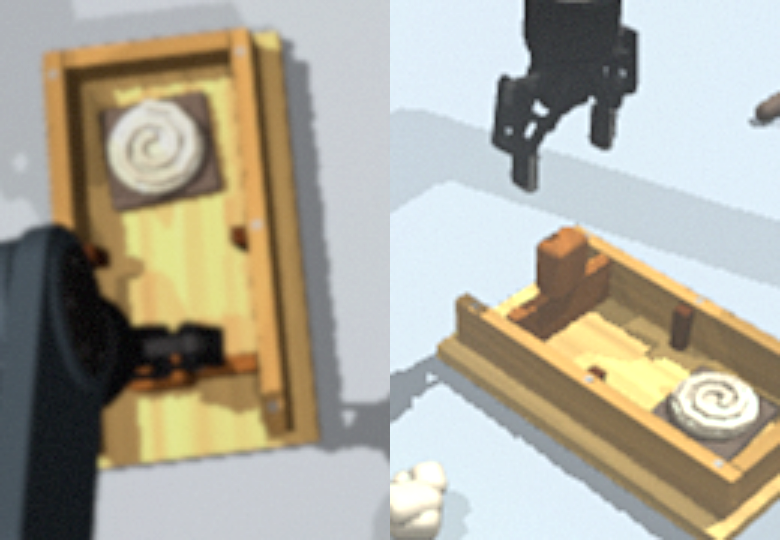

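The side view shows the open fingers straddling the block at (563,240), about 65 mm above it. I'll make a small correction and descend.

Request:
send_rows:
  commands:
    - {"delta_pos":[-0.4,0.35,0]}
    - {"delta_pos":[0,0,-2.5]}
    - {"delta_pos":[0,0,-2.5]}
    - {"delta_pos":[0,0,-2.5]}
    - {"delta_pos":[0,0,-2]}
    - {"delta_pos":[0,0,0]}

```text
validation failed for argument at $.co...
```

Request:
send_rows:
  commands:
    - {"delta_pos":[-0.4,0.35,0],"yaw":0}
    - {"delta_pos":[0,0,-2.5],"yaw":0}
    - {"delta_pos":[0,0,-2.5],"yaw":0}
    - {"delta_pos":[0,0,-2.5],"yaw":0}
    - {"delta_pos":[0,0,-2],"yaw":0}
    - {"delta_pos":[0,0,0],"yaw":0}

```text
t: 2.58
tcp_pos: [0.5045, 0.228, 0.095]
tool_rot: [-0.069, 0.998, -0.001, 0.005]
force: [0.2, 0.3, 1.1]
finger_gap: 0.999
```

Request:
send_rows:
  commands:
    - {"delta_pos":[-0.15,-0.3,-0.9],"yaw":0}
    - {"delta_pos":[0,0,0],"yaw":0}

```text
t: 2.82
tcp_pos: [0.5039, 0.2255, 0.0874]
tool_rot: [-0.069, 0.998, -0.001, 0.007]
force: [0.7, 0.3, -0.6]
finger_gap: 0.996
```

Request:
send_rows:
  commands:
    - {"delta_pos":[0,0,0],"yaw":0}
    - {"delta_pos":[0,0,0],"yaw":0}
    - {"delta_pos":[0,0,0],"yaw":0}
    - {"delta_pos":[0,0,0],"yaw":0}
    - {"delta_pos":[0,0,0],"yaw":0}
  grip: 1
  force: 40

```text
t: 3.45
tcp_pos: [0.5051, 0.2244, 0.0892]
tool_rot: [-0.07, 0.998, -0.002, 0.008]
force: [-0.1, -0.5, -0.4]
finger_gap: 0.508
```

The jaws hold about 43 mm, so the block is gripped. Now I'll push along (0.99, 0.141).

Request:
send_rows:
  commands:
    - {"delta_pos":[1.0,0.14,0],"yaw":0}
    - {"delta_pos":[1.0,0.14,0],"yaw":0}
    - {"delta_pos":[1.0,0.14,0],"yaw":0}
    - {"delta_pos":[1.0,0.14,0],"yaw":0}
    - {"delta_pos":[1.0,0.14,0],"yaw":0}
    - {"delta_pos":[1.0,0.14,0],"yaw":0}

```text
t: 4.2
tcp_pos: [0.5663, 0.2332, 0.0892]
tool_rot: [-0.07, 0.998, -0.002, 0.006]
force: [-4.1, -1.4, 1.5]
finger_gap: 0.509
```

Request:
send_rows:
  commands:
    - {"delta_pos":[0.7,0.1,0],"yaw":0}
    - {"delta_pos":[0.5,0.07,0],"yaw":0}
    - {"delta_pos":[0.4,0.06,0],"yaw":0}
    - {"delta_pos":[0.4,0.06,0],"yaw":0}

```text
t: 4.7
tcp_pos: [0.5882, 0.2364, 0.0892]
tool_rot: [-0.07, 0.998, -0.002, 0.006]
force: [-7.5, -2.2, 3.3]
finger_gap: 0.511
```

Request:
send_rows:
  commands:
    - {"delta_pos":[0.4,0.06,0],"yaw":0}
    - {"delta_pos":[0.4,0.06,0],"yaw":0}

```text
t: 4.95
tcp_pos: [0.5879, 0.2363, 0.0891]
tool_rot: [-0.07, 0.998, -0.003, -0.004]
force: [-9.8, -3.1, 7.7]
finger_gap: 0.51
```

Request:
send_rows:
  commands:
    - {"delta_pos":[0.8,0.11,0],"yaw":0}
    - {"delta_pos":[0.8,0.11,0],"yaw":0}

```text
t: 5.2
tcp_pos: [0.5876, 0.2363, 0.0889]
tool_rot: [-0.071, 0.997, -0.005, -0.023]
force: [-16.7, -3.7, 13.2]
finger_gap: 0.513
```

Run:
```python
from h import *
a=manip.snapshot("top");b=manip.snapshot("scene")
o=np.hstack([cv2.resize(a[150:330,125:255],None,fx=3,fy=3),cv2.resize(b[70:250,265:395],None,fx=3,fy=3)])
cv2.imwrite("pics/push.png",np.clip(o*1.6,0,255).astype(np.uint8))
s=manip.sense();print(s["tcp_pos"],s["force"],s["t"])
```

```text
[0.58762582 0.23629459 0.08890467] [-17.35195436  -3.88722613  12.9231069 ] 5.3
```

View pics/push.png

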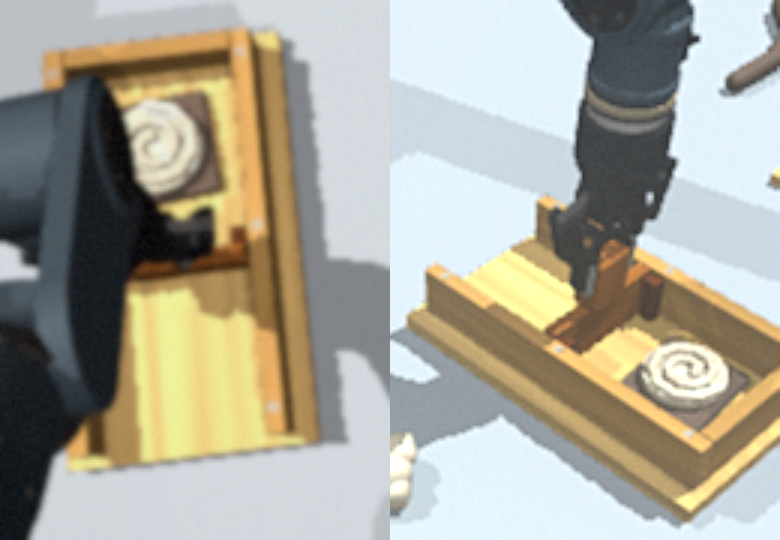

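The wall sits against the cleats at crop (238,240), and the position stays put as force rises to 17 N, so it is home. I'll release with a slight forward bias.

Request:
send_rows:
  commands:
    - {"delta_pos":[0.3,0.04,0],"yaw":0}
    - {"delta_pos":[0.1,0.01,0],"yaw":0}
    - {"delta_pos":[0,0,0],"yaw":0}
    - {"delta_pos":[0,0,0],"yaw":0}
  grip: -1

```text
t: 5.8
tcp_pos: [0.5948, 0.2374, 0.0891]
tool_rot: [-0.07, 0.997, -0.005, -0.02]
force: [-1.2, -0.2, 0.3]
finger_gap: 1.002
```

Request:
send_rows:
  commands:
    - {"delta_pos":[0,0,2],"yaw":0}
    - {"delta_pos":[0,0,3],"yaw":0}
    - {"delta_pos":[0,0,4],"yaw":0}
    - {"delta_pos":[0,0,5],"yaw":0}
    - {"delta_pos":[-4,4,3],"yaw":0}
    - {"delta_pos":[-4,5,0],"yaw":0}
    - {"delta_pos":[-4,5,0],"yaw":0}
    - {"delta_pos":[-4,5,0],"yaw":0}
    - {"delta_pos":[-3,5,0],"yaw":0}
    - {"delta_pos":[0,4,0],"yaw":0}

```text
t: 7.05
tcp_pos: [0.4071, 0.5179, 0.2795]
tool_rot: [-0.067, 0.998, -0.0, -0.009]
force: [0.2, 0.7, 0.6]
finger_gap: 1.001
```

Run:
```python
from h import *
a=manip.snapshot("top");b=manip.snapshot("scene")
o=np.zeros((594,800,3),np.uint8)
o[:594,:432]=cv2.resize(a[150:315,125:245],None,fx=3.6,fy=3.6,interpolation=cv2.INTER_CUBIC)
o[:288,437:797]=cv2.resize(b[125:245,265:415],(360,288),interpolation=cv2.INTER_CUBIC)
o[294:594,437:637]=cv2.resize(a[180:330,340:440],(200,300))
cv2.imwrite("pics/end.png",np.clip(o*1.6,0,255).astype(np.uint8))
z=cv2.imread("pics/top0.png")
# disc centroid and spare block difference, before/after
for im in(z,a):
    h=cv2.cvtColor(im,cv2.COLOR_BGR2HSV)[175:225,155:200]
    m=((h[...,1]<70)&(h[...,2]>110)).astype(np.uint8)
    M=cv2.moments(m,True);print("disc px",M["m10"]/M["m00"]+155,M["m01"]/M["m00"]+175,M["m00"])
print("spare diff",cv2.absdiff(z,a)[290:325,360:435].mean())
```

```text
disc px 175.3855421686747 198.2340791738382 581.0
disc px 175.3920265780731 198.031561461794 602.0
spare diff 1.3763809523809525
```

View pics/end.png

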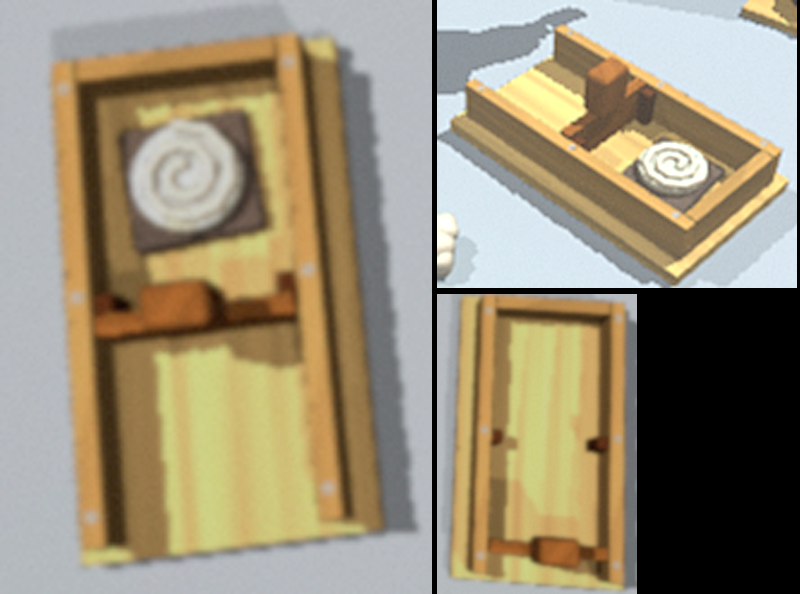

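The wall is in contact with both cleats (crop (105,305) and (288,285)). The cast and the spare wall have not moved.

```bash
python3 -c "
from station import manip
print(manip.sign_off())"
```

```text
the job is handed in; nothing more can be done
None
```

I closed the sliding wall of the frame with the cast, let go, backed the arm well clear and handed the job in. It took about 7 s on the robot's clock. I gripped the wall's block across the slide and pushed it about 84 mm along the closing direction.

- **Wall home:** it stopped dead while the push rose to about 17 N along the slide. The last pictures, taken after letting go, show it against both cleats. They can't show a gap of a millimetre or so.
- **Cast:** the disc's centre in the picture moved by 0.2 pixel at most, which I put down to noise.
- **Empty frame:** its wall looks the same before and after.
- **Forces:** the highest reading I saw was about 22 N in total at the wrist, against the 120 N limit.

None of the checks failed or disagreed. One move call was refused because I left out the yaw numbers. The arm did not move, and I sent it again complete.

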